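Rake in the thread boxes and set up the granite slab

ROBOT

A 6-joint arm with a two-finger parallel gripper is mounted at the origin on the work surface. World frame = base frame: x ahead of the robot, y to its left, z up, the work surface at z = 0. Lengths are in mm, angles in rad, forces in N, time in s.
With the tool pointing down it reaches from about 275 to 1000 mm from the base axis. Payload 8.4 kg.
Tool frame: the origin (TCP) lies midway between the tips of the shut fingers; the grasp point (between the pads) lies 19 mm behind it; y points along the fingers, z is the direction in which the jaws open and shut, and the axes are right-handed (so a half turn about y gives the same grasp; the last joint's range is limited). The gripper opens to 85 mm and grips with 20 to 120 N. Pads are 22 mm wide; open, the fingers measure 114 mm over their backs; the gripper's body (76 mm by 85 mm) begins 54 mm behind the grasp point. The pads swing forward as they close: fully open they stand 13 mm farther back than shut.
Start: joints at [1.186, 0.353, 1.633, -0, 1.155, -0.002], TCP at [233.448, 579.767, 231.281] pointing down, gripper open.
Joint ranges: [-2.63, 2.63], [-0.92, 2.1], [0.06, 2.66], [-1.3, 4.44], [0, 2.69], [-3.02, 3.02]. Speed limits (rad/s): [2.22, 2.22, 2.79, 3.14, 3.14, 3.14].

INTERFACE

Orientations are given as [roll, pitch, yaw] about the fixed x, y, z axes, in that order (R = Rz(yaw) Ry(pitch) Rx(roll)).
In Python, from rig import r gives the robot as it stands. The module is installed in compiled form; this text tells all that it offers.
- The arm moves only by the tool apply_moves, never from a script. Its argument "plan" is text: rows parted by semicolons, each of 7 numbers parted by spaces: the shift along the tool's x, y, z in cm, then the turn, a rotation vector about the tool's x, y, z in degrees, then the closure, from 0 (fully open) to 1 (shut). A call has 1 to 20 rows; each row shifts and turns the pose as measured when the row begins, along the tool's axes as they then stand; what a row does not reach is not made up. A row lasts 1/10 s, in which the tool goes at most 50 mm and 8.59 degrees, less where a joint would pass 70% of its speed; a pose out of reach is approached as far as the arm can. A call is refused whole if a number of a shift passes 5 or a number of a turn 8.59, either way. A call with a gripper value outside its range is refused whole. The fingers move at their own pace and stop on an object; "squeeze" is the grip in N (left out, the last holds). Time passes only in rows, so rows that do not move let the fingers close. It gives the time, the measured TCP pose, the force and the opening at its end, in the units of the state.
- r.sense(): the state, without advancing time (a new reading comes with each control period).
- r.grab_frame(name): name is "scene" or "side" or "wrist"; returns the picture (400x640x3 uint8, blue, green, red); there is no depth.
- r.get_calibration(name): a dict with "vertical_fov" (degrees; the focal length in pixels is half the picture's height over the tangent of half this angle, whatever the lens; pixels are square), "cx", "cy" (the principal point, pixels), "R" (3x3) and "t" (3): a world point X has camera coordinates R X + t; the wrist camera has in their place "hand_eye" (4x4, takes a point from camera to tool coordinates, whose origin is the TCP and whose axes are the tool frame's). Camera axes: x right, y down, z forward; pixel columns grow to the right and rows downward; lengths in mm; the calibration is good to about 2 mm. The wrist camera is an equidistant fisheye: a pixel r from the principal point sees the ray r / f radians off the axis. A picture is of the moment at which its call begins: read the wrist's pose just before it. get_calibration takes no time and is no camera call.
- r.sign_off(): hands the job in, once; it reports no verdict.
The state is a dict: "clock": time; "qpos": joint angles; "qvel": joint speeds; "joint_efforts": joint torques, N m; "eef_pos": TCP position; "tcp_rot": TCP orientation; "contact_force": force on the tool from outside, world axes, zero at the start; "wrist_torque": the same for the moment, N m; "opening": opening from 0.0 (shut) to 1.0 (fully open).
Only numpy, scipy, OpenCV 4.12 (cv2) and the standard library are available. Lean on these libraries where they do the work, as an engineer would, in place of code of your own. Each camera call takes 0.05 s, during which the arm holds its last target. There are 200 camera calls.

TASK

Set up the granite slab for the next stitching lesson: with the bench hook, pull every thread box that lies under the wire rack forward until it is fully clear of the rack, never touching a box with the arm or gripper while it is still under there, and lay the hook back on its cork strip as you found it. Stand every thread box up on one of its small end faces (long side upright) on the granite slab, and set every dye jar upright on the slab too, all well within its edges. Leave the tool pot and the wooden beam alone; some boxes and jars may be absent.

Things in the scene. Friction and masses are not known exactly. Their poses are not given: they have to be found in the camera images.
- rack: a fixed low wire drying rack on the far side of the bench: a flat grid of thin steel bars 200 mm deep (x) by 460 mm wide (y), their undersides 77 mm and tops 87 mm above the table, on four thin legs at its corners; open below on all sides. Origin: on the table under the middle of the rack; its front edge is at x = -100 mm, its leg axes at y = -230 and +230 mm.
- slab: a speckled grey granite slab, 280 mm (x) by 240 mm (y), 25 mm thick, lying flat at the robot's left. Origin: centre of its underside; the top face is 25 mm above. Fixed.
- pad: a thin cork strip, 360 mm (its x) by 100 mm (its y), 3 mm thick, on the right of the mat: the resting place of the hook. Origin: centre of its underside. Fixed. As found, the hook's origin lies at about (-130, -35) mm in the strip's x, y, the hook pointing along the strip's +x.
- hook: L-shaped bench hook, 160 g, flat on the cork strip. Origin: centre of the underside of its dark wooden handle, a bar 110 (x, -55 to 55) by 22 (y) by 34 mm high (z). A steel rod (8 mm round, axis 14 mm above the underside) runs from it along +x to the blade. Centre of mass about 32 mm ahead (+x) of the origin.
- hook_blade (a point): middle of the hook's upright steel blade, at (270, 35, 13) mm from the hook's origin, same axes. The blade is 6 mm thick (x), spans 80 mm in y (from 5 mm past the rod's axis on its -y side to 75 mm on its +y side) and is 26 mm high, its foot level with the handle's underside. Lowered behind a thing, with the rod beside it, it pulls it.
- pot: a green glazed pot of hand tools, 116 mm across, about 140 mm tall with its tools, at the right, beyond the jars: leave alone. Origin: centre of its underside.
- beam: a wooden beam block 160 x 75 x 70 mm at the far left: leave alone. Origin: centre of its underside.
- box1: a flat cardboard thread box with a red band round its middle, 90 mm long (its x) by 60 mm (y) by 32 mm (z), 140 g. Origin: the centre of the box. At first it lies flat on the bench under the wire rack. May be absent.
- box2: a flat cardboard thread box with a yellow band round its middle, 90 mm long (its x) by 60 mm (y) by 32 mm (z), 140 g. Origin: the centre of the box. At first it lies flat on the bench under the wire rack. May be absent.
- box3: a flat cardboard thread box with a blue band round its middle, 90 mm long (its x) by 60 mm (y) by 32 mm (z), 140 g. Origin: the centre of the box. At first it lies flat on the bench under the wire rack. May be absent.
- jar1: a green closed round jar with a black lid, 44 mm across and 70 mm tall, 160 g, standing on the mat at the right beside the cork strip. Origin: the centre of its underside, z up along its axis. May be absent.
- jar2: an orange closed round jar with a black lid, 44 mm across and 70 mm tall, 160 g, standing on the mat at the right beside the cork strip. Origin: the centre of its underside, z up along its axis. May be absent.
Things that resemble listed ones, but are neither listed nor needed, are in the scene too. Leave any turquoise look-alike of the box2 alone.

How it is judged:
By the outcome, as a careful person would: the job done as asked, in the order asked, and still so for the second after the job is handed in, with the robot touching nothing.
Of box1, box2, box3 only 2 to 3 are there at a start; the rules pass over those that are not, and their reading is None.
Of jar1, jar2 only 1 to 2 are there at a start; the rules pass over those that are not, and their reading is None.
At some moment in a run one of box1, box2, box3 may be knocked a few centimetres aside while the robot is not near it.
Once in a run the grip may slacken for a moment while it holds something.
It also fails if it takes over 210 s, if anything falls off the work surface, if the arm or the gripper's body presses on something with over 40 N, if the wrist force passes 120 N, or if a joint passes its speed limit or range.

## Working session

There is one attempt and no reset: what is moved stays moved. The work goes in short steps, Python scripts to look and compute and a tool call to move; the robot and the scene stay as the last step left them, time stands still between calls to the robot, and variables do not carry over. Pictures are saved under pics/ and viewed, about 12 in all and at most 16, crops included, and the job is handed in when it is done.

Besides the shell and the picture viewer there is one more tool, called after "Emit:" by a JSON object that holds its "fn" and its "kwargs", one argument or row to a line. apply_moves: Moves the arm, as the interface text tells. Its arguments: {"type":"object","properties":{"plan":{"type":"string"},"squeeze":{"type":"number"}},"required":["plan"]}

```bash
mkdir -p pics; cat > h.py <<'E'
import numpy as np,cv2
from rig import r
from scipy.spatial.transform import Rotation as Ro
def cal(n):
    c=r.get_calibration(n); f=200/np.tan(np.radians(c["vertical_fov"])/2); return c,f
def p2w(n,u,v,z):
    c,f=cal(n);R=np.array(c["R"]);t=np.array(c["t"])
    o=-R.T@t; d=R.T@np.array([(u-c["cx"])/f,(v-c["cy"])/f,1]); return (o+d*(z-o[2])/d[2]).round(1)
def w2p(n,X):
    c,f=cal(n); p=np.array(c["R"])@np.array(X,float)+np.array(c["t"]); return np.array([c["cx"]+f*p[0]/p[2],c["cy"]+f*p[1]/p[2]]).round(1)
def wr2w(u,v,z,s):
    c,f=cal("wrist");H=np.array(c["hand_eye"]);x=np.array([u-c["cx"],v-c["cy"]]);q=np.linalg.norm(x)
    th=q/f; d=np.array([*(x/max(q,1e-9)*np.sin(th)),np.cos(th)])
    T=Ro.from_euler('xyz',s["tcp_rot"]).as_matrix()
    o=np.array(s["eef_pos"])+T@H[:3,3]; d=T@H[:3,:3]@d
    return (o+d*(z-o[2])/d[2]).round(1)
E
python3 - <<'E'
from h import *
s=r.sense();print(s)
for n in("scene","side"):
    cv2.imwrite(f"pics/{n}0.png",r.grab_frame(n)); c,f=cal(n);print(n,f,c["cx"],c["cy"],-np.array(c["R"]).T@np.array(c["t"]),np.array(c["R"])[2])
print(Ro.from_euler('xyz',s["tcp_rot"]).as_matrix().round(3), r.get_calibration("wrist"))
E
```

```text
{'clock': 0.0, 'qpos': array([ 1.18561600e+00,  3.53637351e-01,  1.63415347e+00,  2.06350449e-05,
        1.15519924e+00, -2.40480625e-03]), 'qvel': array([-0.00104161, -0.00077311,  0.00060324,  0.00084312, -0.00089857,
       -0.00017454]), 'joint_efforts': array([ 2.62518970e-04, -6.05251265e+01, -3.42063975e+01,  1.48395579e-04,
        9.47505527e-03, -1.24887688e-05]), 'eef_pos': array([233.24924518, 579.31992478, 230.56015228]), 'tcp_rot': array([-1.57219369e+00,  2.22272797e-05, -3.82783876e-01]), 'contact_force': array([-0.90214179,  0.60865838,  0.6169457 ]), 'wrist_torque': array([-0.05397438, -0.03942499,  0.03710811]), 'opening': 0.9964894304420623}
scene 450.38944222741986 322.29285184632647 206.83279558380457 [1475.38533365   -6.59183082  798.65165082] [-0.76880729 -0.02025161 -0.63915978]
side 421.37378887749475 320.4216127720591 203.68717800676794 [ 100.04390251 -696.67141723  979.46693102] [ 0.38307218  0.54499348 -0.74581352]
[[ 0.928 -0.001  0.374]
 [-0.374 -0.001  0.928]
 [-0.    -1.    -0.001]] {'vertical_fov': 65.70646984690485, 'cx': 322.8743843939322, 'cy': 201.22695765697526, 'hand_eye': array([[ 7.71159514e-04,  9.53795324e-01,  3.00456128e-01,
        -7.69442109e+01],
       [-5.88754060e-04, -3.00455733e-01,  9.53795579e-01,
        -1.41742771e+02],
       [ 9.99999529e-01, -9.12423301e-04,  3.29851573e-04,
         1.46070448e+00],
       [ 0.00000000e+00,  0.00000000e+00,  0.00000000e+00,
         1.00000000e+00]])}
```

```bash
ls pics
```

```text
scene0.png
side0.png
```

View pics/scene0.png

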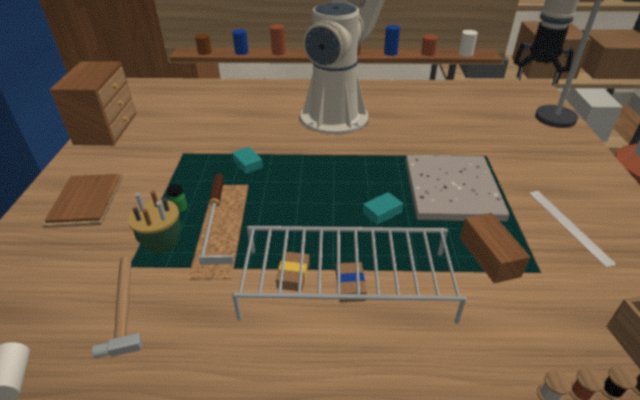

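View pics/side0.png

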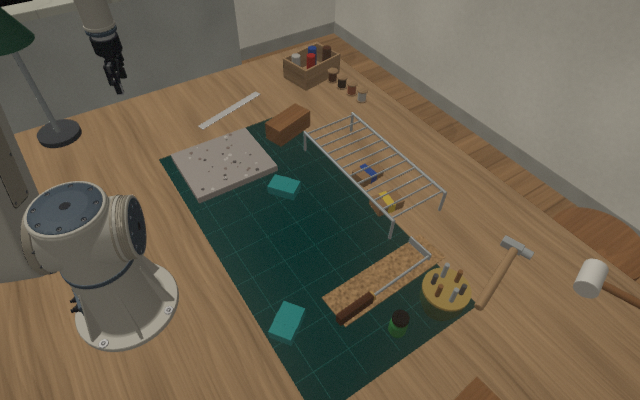

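Scene view: yellow-band box at (293,272) and blue-band box at (352,280) lie under the rack. The green jar is at (176,198), the pot at (155,222), the hook on the cork at (215,220) and the slab at (455,187). The turquoise look-alikes are at (247,160) and (383,207). I see no red box and no orange jar. Next I enlarge to confirm and measure.

```bash
python3 - <<'E'
import cv2
a=cv2.imread("pics/scene0.png");b=cv2.imread("pics/side0.png")
cv2.imwrite("pics/c1.png",cv2.resize(a[165:325,130:390],None,fx=3,fy=3,interpolation=2))
cv2.imwrite("pics/c2.png",cv2.resize(b[105:345,300:500],None,fx=2.5,fy=2.5,interpolation=2))
E
```

```text
(no output)
```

View pics/c1.png

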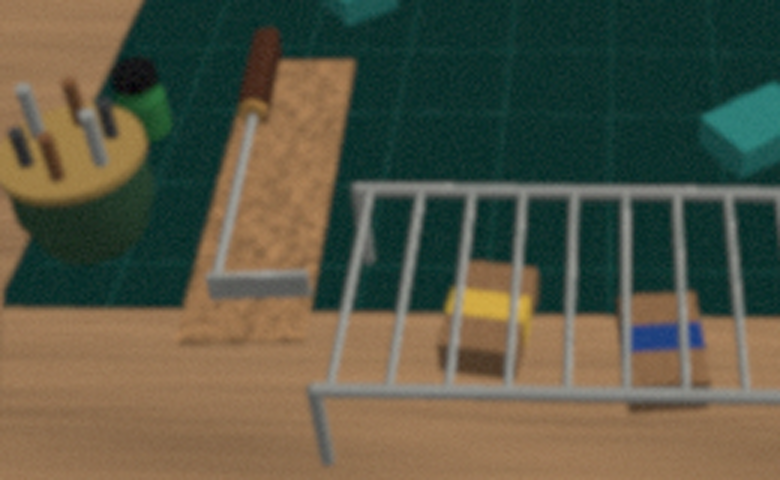

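View pics/c2.png

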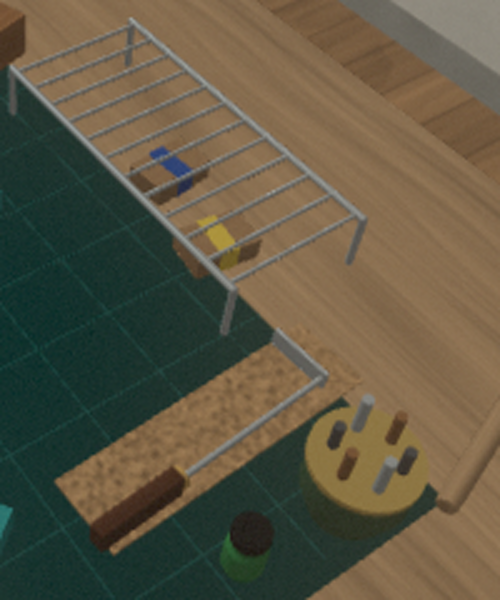

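Crops confirm it: the box bands are yellow at scene (293,268) and blue at (352,277). Only the turquoise boxes are look-alikes, and a green jar with a black lid stands at (176,195). The hook lies with its blade away from the robot, toward the rack side.

```bash
python3 - <<'E'
from h import *
S=lambda x,y:(130+x/3,165+y/3); D=lambda x,y:(300+x/2.5,105+y/2.5)
def ps(l,z,pts):
    print(l,[p2w("scene",*S(*p),z)[:2].tolist() for p in pts])
def pd(l,z,pts):
    print(l+" side",[p2w("side",*D(*p),z)[:2].tolist() for p in pts])
print("rack",[p2w("scene",*p,87)[:2].tolist() for p in((249,227.3),(235,294.3),(462,297),(447,230))])
pd("rack",87,[(232,288),(362,215),(132,22),(12,68)])
ps("yel top",32,[(472,262),(538,267),(523,352),(443,342)]); pd("yel band top",32,[(205,217),(230,243)])
pd("yel top",32,[(173,240),(198,255),(262,240)])
ps("yel band mid",32,[(487,304)]);ps("blue band mid",32,[(667,336)])
ps("blue top",32,[(617,293),(695,290),(707,380),(630,383)]);pd("blue band",32,[(157,152),(180,190)])
ps("handle top",37,[(265,30),(256,103)]);pd("handle top",37,[(97,528),(182,473)])
ps("rod z17",21,[(252,118),(220,272)]);pd("rod",21,[(188,472),(318,380)])
ps("blade top",29,[(210,272),(307,270)]);pd("blade",29,[(277,332),(325,373)])
ps("pad",3,[(283,60),(355,60),(306,343),(183,343)]);pd("pad",3,[(55,482),(115,552)])
ps("jar top",70,[(137,72)]);pd("jar top",70,[(251,530)])
ps("pot top",80,[(72,150)]);pd("pot",80,[(367,455)])
print("slab",[p2w("scene",*p,25)[:2].tolist() for p in((406,155),(488,155),(507,215),(412,215))])
print("slab side",[p2w("side",*p,25)[:2].tolist() for p in((171,156),(246,129),(276,168),(196,193))])
print("turq",[p2w("scene",*p,32)[:2].tolist() for p in((247,156),(383,204))])
print("beam",[p2w("scene",*p,70)[:2].tolist() for p in((460,222),(490,214),(525,250),(497,262))])
E
```

```text
rack [[697.5, -199.4], [896.9, -198.0], [895.0, 255.1], [698.5, 262.6]]
rack side [[692.2, -203.3], [893.9, -201.4], [890.1, 245.7], [692.9, 249.9]]
yel top [[723.8, -110.1], [728.3, -57.6], [815.7, -64.7], [807.1, -124.8]]
yel band top side [[775.0, -66.9], [772.9, -117.2]]
yel top side [[717.5, -75.7], [727.7, -111.2], [809.0, -134.7]]
yel band mid [[768.4, -94.9]]
blue band mid [[798.1, 42.1]]
blue top [[755.0, 4.7], [750.7, 65.1], [839.5, 69.8], [843.3, 14.1]]
blue band side [[796.8, 58.8], [778.3, -12.9]]
handle top [[420.3, -335.1], [532.6, -320.7]]
handle top side [[418.0, -335.8], [524.8, -334.0]]
rod z17 [[534.5, -326.4], [727.8, -311.7]]
rod side [[537.9, -330.3], [730.1, -319.6]]
blade top [[735.7, -316.5], [732.1, -240.2]]
blade side [[731.5, -248.8], [737.8, -320.1]]
pad [[423.0, -322.0], [421.8, -251.4], [784.9, -235.1], [786.7, -330.3]]
pad side [[423.0, -256.9], [429.5, -353.5]]
jar top [[531.5, -421.9]]
jar top side [[526.5, -429.4]]
pot top [[649.5, -440.8]]
pot side [[669.9, -434.5]]
slab [[287.7, 223.9], [283.5, 478.5], [569.8, 454.1], [574.2, 205.3]]
slab side [[289.3, 449.2], [565.8, 444.0], [555.2, 209.9], [292.4, 245.5]]
turq [[312.0, -268.8], [538.5, 131.6]]
beam [[650.6, 305.9], [619.4, 386.4], [743.7, 432.5], [782.1, 359.1]]
```

Emit:
{"fn": "apply_moves", "kwargs": {
  "plan": "0 0 0 0 -8.5 0 0; 0 0 0 0 -8.5 0 0; 0 0 0 0 -8.5 0 0; 1.2 0 -5 0 0 0 0; 1.2 0 -5 0 0 0 0; 1.2 0 -5 0 0 0 0; 1.2 0 -5 0 0 0 0; 1.2 0 -5 0 0 0 0; 1.2 0 -5 0 0 0 0; 1.2 0 -5 0 0 0 0; 1.2 0 -5 0 0 0 0; 1.2 0 -5 0 0 0 0; 1.2 0 -5 0 0 0 0; 1.2 0 -5 0 0 0 0; 1.2 0 -5 0 0 0 0; 1.2 0 -5 0 0 0 0; 1.2 0 -5 0 0 0 0; 1.2 0 -5 0 0 0 0; 1.2 0 -5 0 0 0 0; 1.2 0 -5 0 0 0 0"
}}

```text
clock: 2.1
eef_pos: [491.4, -231.2, 228.8]
tcp_rot: [-1.574, 0.0, 0.085]
contact_force: [1.4, -0.7, -0.2]
opening: 1.002
```

Emit:
{"fn": "apply_moves", "kwargs": {
  "plan": "0 0 -5 0 0 0 0; 0 0 -5 0 0 0 0; 0 0 0 0 0 0 0"
}}

```text
clock: 2.4
eef_pos: [500.3, -335.9, 228.0]
tcp_rot: [-1.575, -0.0, 0.082]
contact_force: [1.0, -0.2, 0.1]
opening: 0.999
```

```bash
python3 - <<'E'
from h import *
s=r.sense();print(s["qpos"],s["eef_pos"],s["tcp_rot"]); im=r.grab_frame("wrist");cv2.imwrite("pics/w1.png",im)
np.save("w1.npy",np.r_[s["eef_pos"],s["tcp_rot"]])
E
```

```text
[-0.59190738  0.32017703  1.68849833 -0.00375671  1.13014877 -2.24264172] [ 500.27963429 -335.94448363  227.95871784] [-1.57518072e+00 -4.70333965e-05  8.15357439e-02]
```

View pics/w1.png

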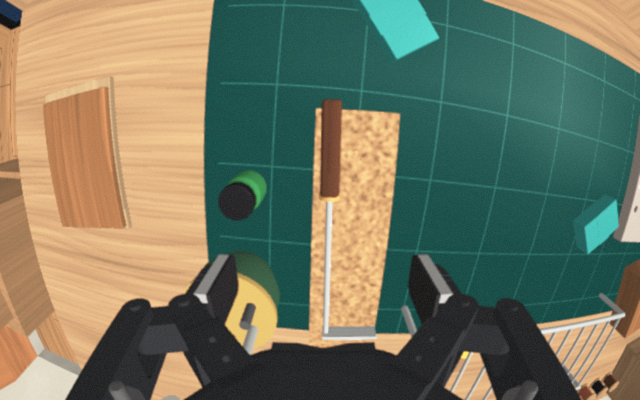

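The wrist view shows the handle from (331,100) to (330,197), the blade from (323,333) to (376,333), the jar lid at (238,201) and no orange jar.

```bash
python3 - <<'E'
from h import *
p=np.load("w1.npy");s=dict(eef_pos=p[:3],tcp_rot=p[3:])
for n,u,v,z in[("hr",331,100,37),("hf",330,197,37),("rod0",330,202,21),("rod1",327,328,21),("bl",323,330,29),("br",376,330,29),("jar lid",237,201,70),("padtl",316,108,3),("padtr",400,114,3)]: print(n,wr2w(u,v,z,s)[:2])
E
```

```text
hr [ 416.4 -333.5]
hf [ 523.1 -325.5]
rod0 [ 534.1 -324.2]
rod1 [ 725.3 -311.2]
bl [ 722.8 -317.2]
br [ 718.7 -241. ]
jar lid [ 525.5 -423. ]
padtl [ 426.5 -349.5]
padtr [ 423.3 -249.5]
```

Emit:
{"fn": "apply_moves", "kwargs": {
  "plan": "0.3 0 0.8 0 0.7 0 0; 0 5 0 0 0 0 0; 0 5 0 0 0 0 0; 0 5 0 0 0 0 0; 0 3.5 0 0 0 0 0; 0 2.2 0 0 0 0 0; 0 0.9 0 0 0 0 0; 0 0 0 0 0 0 0"
}}

```text
clock: 3.25
eef_pos: [504.3, -313.0, 8.2]
tcp_rot: [-1.572, -0.002, 0.072]
contact_force: [1.1, -0.3, -0.5]
opening: 1.001
```

```bash
python3 - <<'E'
from h import *
s=r.sense();print(s["qpos"],s["eef_pos"],s["tcp_rot"],s["contact_force"])
E
```

```text
[-5.57839975e-01  5.92248271e-01  1.84444471e+00 -1.81132208e-04
  7.02907213e-01 -2.20056527e+00] [ 504.33183694 -312.95436212    8.24404819] [-1.57206465e+00 -1.54110485e-03  7.20680256e-02] [ 1.07446123 -0.28111269 -0.47021976]
```

Emit:
{"fn": "apply_moves", "kwargs": {
  "plan": "0 0 -1.5 0 0 0 0; 0 0 0 0 0 0 0; 0 0 0 0 0 0 0"
}}

```text
clock: 3.55
eef_pos: [508.0, -329.2, 12.1]
tcp_rot: [-1.575, -0.006, 0.073]
contact_force: [0.1, -0.6, -0.0]
opening: 1.003
```

Emit:
{"fn": "apply_moves", "kwargs": {
  "plan": "-0.4 0.2 0.1 0 0 0 0.3; 0 0 0 0 0 0 0.6; 0 0 0 0 0 0 1; 0 0 0 0 0 0 1; 0 0 0 0 0 0 1; 0 0 0 0 0 0 1; 0 0 0 0 0 0 1; 0 0 0 0 0 0 1",
  "squeeze": 80
}}

```text
clock: 4.35
eef_pos: [504.7, -329.8, 12.7]
tcp_rot: [-1.578, -0.009, 0.072]
contact_force: [-0.4, 0.2, 2.2]
opening: 0.241
```

Emit:
{"fn": "apply_moves", "kwargs": {
  "plan": "0 -2 0 0 0 0 1; 0 -2 0 0 0 0 1; -4 0 0 0 0 0 1; -4 0 0 0 0 0 1; 0 0 3 0 4.1 0 1; 0 0 4 0 0 0 1; 0 0 4 0 0 0 1; 0 0 4 0 0 0 1; 0 0 4 0 0 0 1; 0 0 0 0 0 0 1; 0 0 0 0 0 0 1"
}}

```text
clock: 5.45
eef_pos: [417.8, -139.9, 50.2]
tcp_rot: [-1.577, -0.008, -0.005]
contact_force: [-0.2, -0.0, -0.3]
opening: 0.241
```

```bash
python3 - <<'E'
from h import *
s=r.sense();print(s["eef_pos"],s["tcp_rot"],s["contact_force"])
cv2.imwrite("pics/d2.png",cv2.resize(r.grab_frame("side")[105:345,230:500],None,fx=2.4,fy=2.4,interpolation=2))
E
```

```text
[ 417.84117596 -139.90691367   50.19112422] [-1.57707937 -0.00817281 -0.00452715] [-0.24910304 -0.04739905 -0.30997174]
```

View pics/d2.png

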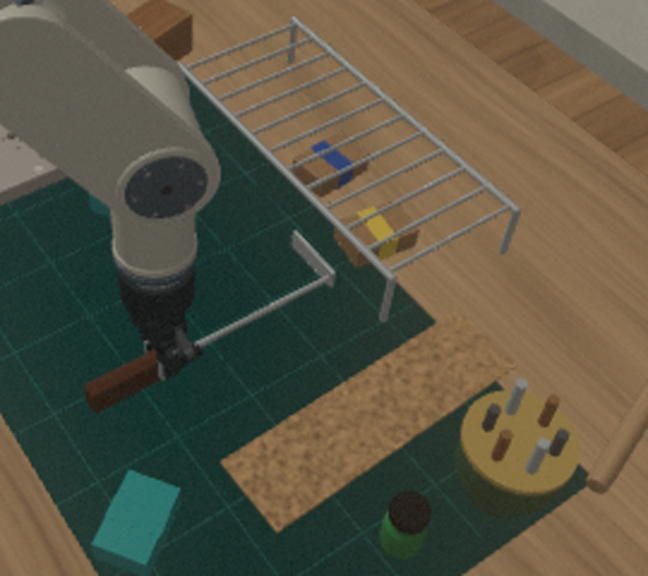

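Hook held level; blade top runs from (294,233) to (333,278) in the crop, in front of the rack.

```bash
python3 - <<'E'
from h import *
D=lambda x,y:(230+x/2.4,105+y/2.4)
for z in(60,66,72): print(z,p2w("side",*D(294,233),z),p2w("side",*D(335,276),z))
print([p2w("side",*D(*p),32)[:2] for p in((360,210),(384,240),(335,237),(418,243),(313,146),(340,184))])
E
```

```text
60 [655.2 -70.7  60. ] [ 655.  -151.9   60. ]
66 [651.5 -74.8  66. ] [ 651.4 -155.5   66. ]
72 [647.9 -78.9  72. ] [ 647.8 -159.    72. ]
[array([767.8, -65.9]), array([ 760.4, -122.7]), array([711.5, -85.1]), array([ 793.1, -149.8]), array([790.1,  62.9]), array([775.5, -14.7])]
```

Emit:
{"fn": "apply_moves", "kwargs": {
  "plan": "4 0 -0.4 0 0 0 1; 4 0 0 0 0 0 1; 0 0 0 0 0 0 1"
}}

```text
clock: 5.8
eef_pos: [499.1, -147.3, 50.4]
tcp_rot: [-1.577, -0.007, -0.009]
contact_force: [0.2, -0.2, -1.1]
opening: 0.245
```

Emit:
{"fn": "apply_moves", "kwargs": {
  "plan": "4 0 0.3 0 -0.5 0 1; 4 0 0 0 0 0 1; 2.5 0 0 0 0 0 1; 0 0 0 0 0 0 1; 0 0 0 0 0 0 1"
}}

```text
clock: 6.3
eef_pos: [604.8, -150.6, 48.4]
tcp_rot: [-1.576, -0.002, -0.006]
contact_force: [-0.8, -0.4, -1.8]
opening: 0.242
```

Emit:
{"fn": "apply_moves", "kwargs": {
  "plan": "0 0 0.6 0 0 -0.3 1; 0 1.5 0 0 0 0 1; 0 1.5 0 0 0 0 1; 0 0.4 0 0 0 0 1; 0 0 0 0 0 0 1"
}}

```text
clock: 6.8
eef_pos: [600.0, -145.3, 10.2]
tcp_rot: [-1.575, -0.003, -0.009]
contact_force: [-0.1, 0.2, -0.9]
opening: 0.236
```

```bash
python3 - <<'E'
from h import *
s=r.sense();print(s["eef_pos"],s["tcp_rot"],s["contact_force"])
a=cv2.resize(r.grab_frame("side")[105:245,330:470],None,fx=3,fy=3,interpolation=2)
b=cv2.resize(r.grab_frame("scene")[200:340,225:365],None,fx=2.5,fy=3,interpolation=2)
cv2.imwrite("pics/d3.png",np.hstack([a,b]))
E
```

```text
[ 599.9628939  -145.3089403    10.15248238] [-1.57517589 -0.0034364  -0.00889104] [-0.10029603  0.1907651  -0.90021421]
```

View pics/d3.png

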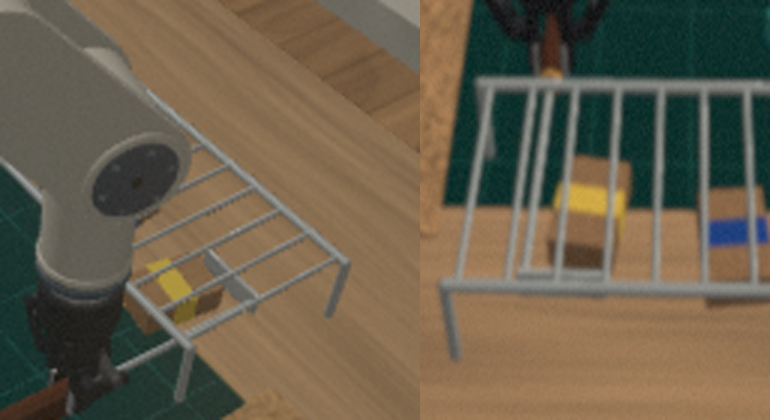

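Side and scene views show the blade behind the yellow box and the rod beside it. I'll pull now.

Emit:
{"fn": "apply_moves", "kwargs": {
  "plan": "0 -0.3 0 0 0 0 1; -1 0 0 0 0 0 1; -2 0 0 0 0 0 1; -2 0 0 0 0 0 1; -2 0 0 0 0 0 1; -2 0 0 0 0 0 1; -2 0 0 0 0 0 1; -2 0 0 0 0 0 1; -2 0 0 0 0 0 1; -2 0 0 0 0 0 1; -1.5 0 0 0 0 0 1; -1 0 0 0 0 0 1; -0.5 0 0 0 0 0 1; 0 0 0 0 0 0 1"
}}

```text
clock: 8.3
eef_pos: [391.0, -143.6, 18.4]
tcp_rot: [-1.579, -0.016, -0.008]
contact_force: [0.1, 1.0, -2.5]
opening: 0.239
```

Emit:
{"fn": "apply_moves", "kwargs": {
  "plan": "0.8 0 0 0 0 0.4 1; 0 -2 0 0 0 0 1; 0 -1.6 0 0 0 0 1; 0 0 3.5 0 -0.4 0 1; 0 0 3.5 0 0 0 1; 0 0 3.5 0 0 0 1; 0 0 3.3 0 0 0 1; 0 0 0 0 0 0 1; 0 0 0 0 0 0 1"
}}

```text
clock: 9.2
eef_pos: [415.0, -1.3, 57.3]
tcp_rot: [-1.581, -0.02, -0.001]
contact_force: [-0.0, -0.1, -2.5]
opening: 0.238
```

```bash
python3 - <<'E'
from h import *
s=r.sense();print(s["eef_pos"],s["tcp_rot"],s["contact_force"])
a=cv2.resize(r.grab_frame("side")[105:265,280:440],None,fx=2.5,fy=2.5,interpolation=2)
b=cv2.resize(r.grab_frame("scene")[170:330,235:395],None,fx=2.5,fy=2.5,interpolation=2)
cv2.imwrite("pics/d4.png",np.hstack([a,b]))
E
```

```text
[414.9655559   -1.25370471  57.32078161] [-1.58125976e+00 -2.03142611e-02 -1.48393444e-03] [-0.01382686 -0.12698737 -2.45353548]
```

View pics/d4.png

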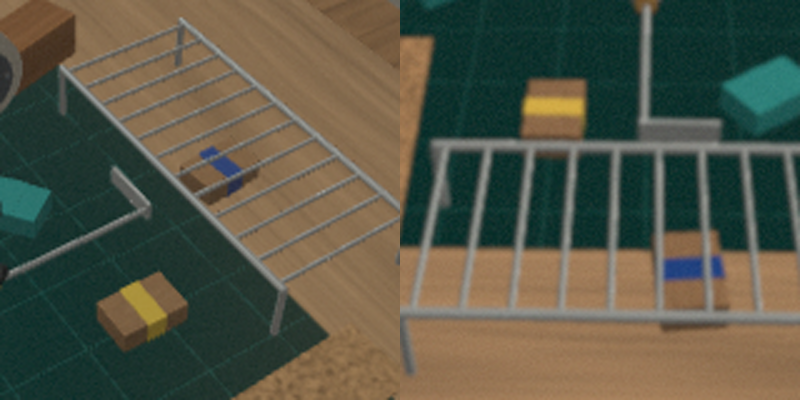

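Yellow is fully clear. The blade sits in front of the blue box; I'll correct pitch and height before entering.

Emit:
{"fn": "apply_moves", "kwargs": {
  "plan": "0 0.7 -0.5 0 0 0.6 1; 0 0 0 0 0 0 1; 0 0 0 0 0 0 1"
}}

```text
clock: 9.6
eef_pos: [415.2, -9.8, 49.5]
tcp_rot: [-1.581, -0.008, -0.007]
contact_force: [0.3, -0.4, -1.1]
opening: 0.237
```

```bash
python3 - <<'E'
from h import *
S=lambda x,y:(235+(x-400)/2.5,170+y/2.5);D=lambda x,y:(280+x/2.5,105+y/2.5)
print("blue",[p2w("scene",*S(*p),32)[:2] for p in((653,235),(718,232),(727,307),(661,310),(693,268))],p2w("side",*D(222,172),32))
print("yel",[p2w("scene",*S(*p),32)[:2] for p in((528,79),(586,79),(585,136),(521,136),(554,107))],p2w("side",*D(145,308),32))
print("turq",[p2w("scene",*S(*p),32)[:2] for p in((721,88),(757,115))])
print("blade",[p2w("scene",*S(*p),73) for p in((639,121),(721,121))])
E
```

```text
blue [array([759.2,   5.9]), array([754.3,  66.1]), array([842.6,  69.9]), array([847. ,  12.8]), array([798.7,  41.7])] [790.1  18.4  32. ]
yel [array([ 532.8, -128.9]), array([531.7, -66.2]), array([623.7, -63.1]), array([ 624.9, -128.3]), array([578.9, -97.7])] [ 576.6 -110.    32. ]
turq [array([544.5,  78.8]), array([587.9, 114.1])]
blade [array([646.4,  -8.3,  73. ]), array([645. ,  71.9,  73. ])]
```

Emit:
{"fn": "apply_moves", "kwargs": {
  "plan": "4 0 0 0 0 0 1; 4 0 0 0 -0.3 0 1; 4 0 0 0 0 0 1; 0 0 0 0 0 0 1"
}}

```text
clock: 10.0
eef_pos: [536.9, -13.3, 49.3]
tcp_rot: [-1.582, -0.005, -0.006]
contact_force: [0.7, 0.2, -1.5]
opening: 0.241
```

Emit:
{"fn": "apply_moves", "kwargs": {
  "plan": "4 0 0.4 0 -0.3 0 1; 4 -0.1 0 0 0 -0.2 1; 1.6 0 0 0 0 0 1; 0 0 0 0 0 0 1"
}}

```text
clock: 10.4
eef_pos: [633.3, -12.2, 48.3]
tcp_rot: [-1.582, -0.003, -0.005]
contact_force: [0.4, -0.5, -1.5]
opening: 0.239
```

Emit:
{"fn": "apply_moves", "kwargs": {
  "plan": "0 1.2 0.3 0 0 -0.3 1; 0 1.2 0 0 0 0 1; 0 0.8 0 0 0 0 1; 0 0 0 0 0 0 1"
}}

```text
clock: 10.8
eef_pos: [628.0, -10.2, 11.9]
tcp_rot: [-1.582, -0.003, -0.006]
contact_force: [-0.2, -0.4, -2.2]
opening: 0.243
```

```bash
python3 - <<'E'
from h import *
s=r.sense();print(s["eef_pos"],s["tcp_rot"],s["contact_force"])
b=cv2.resize(r.grab_frame("scene")[190:330,265:425],None,fx=2.5,fy=2.5,interpolation=2)
cv2.imwrite("pics/d5.png",b)
E
```

```text
[628.01194073 -10.19196144  11.88929571] [-1.58152974 -0.00303463 -0.00596916] [-0.24850391 -0.44615242 -2.16507363]
```

View pics/d5.png

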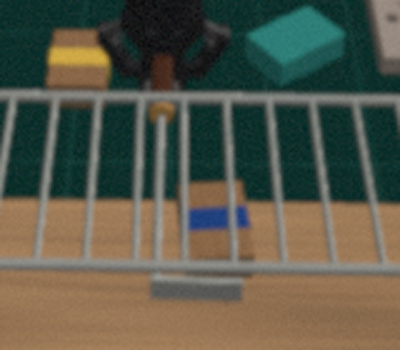

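Blade is behind the blue box. Pulling now.

Emit:
{"fn": "apply_moves", "kwargs": {
  "plan": "0 -0.2 0 0 0 0 1; -1 0 0 0 0 0 1; -2 0 0 0 0 0 1; -2 0 0 0 0 0 1; -2 0 0 0 0 0 1; -2 0 0 0 0 0 1; -2 0 0 0 0 0 1; -2 0 0 0 0 0 1; -2 0 0 0 0 0 1; -1.5 0 0 0 0 0 1; -1 0 0 0 0 0 1; -0.5 0 0 0 0 0 1; 0 0 0 0 0 0 1"
}}

```text
clock: 12.15
eef_pos: [439.3, -8.9, 18.8]
tcp_rot: [-1.581, -0.015, -0.006]
contact_force: [-0.4, 0.8, -1.7]
opening: 0.24
```

Emit:
{"fn": "apply_moves", "kwargs": {
  "plan": "-1 0 0 0 0 0 1; 0.8 0 0 0 0 0.4 1; 0 -2 0 0 0 0 1; 0 -2 0 0 0 0 1; 0 -1.5 0 0 0 0 1; 0 0 -4 0 0 0 1; 0 0 -4 0 0 0 1; 0 0 -4 0 0 0 1; 0 0 -4 0 0 0 1; 0 0 -4 0 0 0 1; 0 0 -4 0 0 0 1; 0 0 -4 0 0 0 1; 0 0 -3.5 0 -4.4 0 1; 0 0 0 0 0 0 1; 0 0 0 0 0 0 1"
}}

```text
clock: 13.65
eef_pos: [450.4, -340.6, 82.5]
tcp_rot: [-1.587, -0.016, 0.077]
contact_force: [-1.1, 0.2, -1.4]
opening: 0.242
```

Emit:
{"fn": "apply_moves", "kwargs": {
  "plan": "3 0 0.3 0.5 0.3 0.4 1; 2.5 0 0.3 0 0 0 1; 0 2 0 0 0 0 1; 0 2 0 0 0 0 1; 0 0.8 0 0 0 0 1; 0 0 0 0 0 0 1; 0 0 0 0 0 0 1"
}}

```text
clock: 14.35
eef_pos: [509.4, -325.2, 33.8]
tcp_rot: [-1.576, -0.008, 0.072]
contact_force: [0.9, -0.1, -1.4]
opening: 0.243
```

Emit:
{"fn": "apply_moves", "kwargs": {
  "plan": "-0.5 1 -0.4 0 0 0 1; 0 0.6 0 0 0 0 1; 0 0 0 0 0 0 1; 0 0 0 0 0 0 1"
}}

```text
clock: 14.75
eef_pos: [504.9, -330.7, 18.4]
tcp_rot: [-1.577, -0.009, 0.072]
contact_force: [-0.9, 0.5, -1.6]
opening: 0.24
```

Emit:
{"fn": "apply_moves", "kwargs": {
  "plan": "0 0.4 0 0 0 0 1; 0 0 0 0 0 0 1; 0 0 0 0 0 0 1"
}}

```text
clock: 15.05
eef_pos: [505.2, -331.0, 14.5]
tcp_rot: [-1.578, -0.01, 0.071]
contact_force: [-0.1, -0.1, -1.6]
opening: 0.242
```

Emit:
{"fn": "apply_moves", "kwargs": {
  "plan": "0 0.2 0 0 0 0 1; 0 0 0 0 0 0 1; 0 0 0 0 0 0 0.5; 0 0 0 0 0 0 0; 0 0 0 0 0 0 0; 0 0 0 0 0 0 0; 0 0 0 0 0 0 0; 0 -2 0 0 0 0 0; 0 -4 0 0 0 0 0; 0 -4 0 0 0 0 0; 0 -4 0 0 0 0 0; 0 -3 0 0 0 0 0; 0 0 0 0 0 0 0"
}}

```text
clock: 16.35
eef_pos: [503.1, -329.6, 188.2]
tcp_rot: [-1.577, -0.009, 0.071]
contact_force: [0.5, 0.1, 0.0]
opening: 0.999
```

```bash
python3 - <<'E'
from h import *
s=r.sense();print(s["qpos"],s["eef_pos"],s["tcp_rot"],s["contact_force"],s["opening"])
p=np.r_[s["eef_pos"],s["tcp_rot"]]; np.save("w2.npy",p)
cv2.imwrite("pics/w2.png",r.grab_frame("wrist"))
E
```

```text
[-5.82905258e-01  3.55101940e-01  1.73417030e+00  7.98419816e-04
  1.04184343e+00 -2.22547351e+00] [ 503.09279052 -329.62387634  188.21027219] [-1.57662574 -0.00873292  0.07139809] [0.49219855 0.05051625 0.0108256 ] 0.9985899053790079
```

View pics/w2.png

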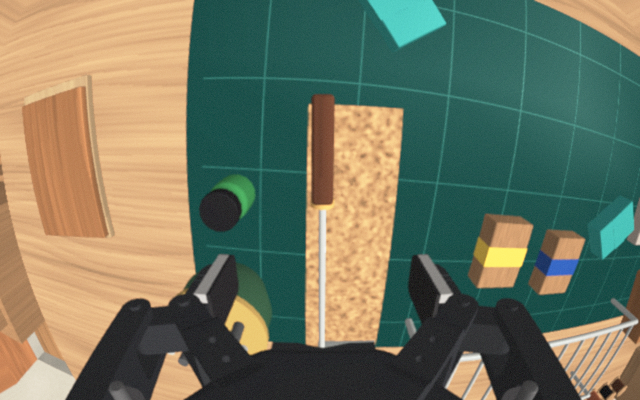

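Hook is on its strip (handle (323,95)-(322,205)), and both boxes are clear of the rack at (502,252) and (557,262).

```bash
python3 - <<'E'
from h import *
from scipy.optimize import least_squares
p=np.load("w2.npy");s=dict(eef_pos=p[:3],tcp_rot=p[3:])
for n,u,v,z in[("hr",323,95,37),("hf",322,206,37),("rod1",322,340,21),("jar lid",220,210,70),("yel1",487,213,32),("yel2",532,220,32),("yel3",520,289,32),("yel4",471,280,32),("ymid",501,250,32),("blue1",544,230,32),("blue2",584,235,32),("blue3",571,291,32),("blue4",530,290,32),("bmid",557,260,32)]: print(n,wr2w(u,v,z,s)[:2])
d=[(.35364,1.63415,624.55,230.56),(.32018,1.6885,602.6,227.96),(.59225,1.84444,593.5,8.24),(.3551,1.73417,601.5,188.2)]
def f(x):
    a,h,L2,L3=x
    return np.array([(a+L2*np.sin(q2)+L3*np.sin(q2+q3)-R,h+L2*np.cos(q2)+L3*np.cos(q2+q3)-z) for q2,q3,R,z in d]).ravel()
o=least_squares(f,[0,200,400,400]);print(o.x,o.fun.round(1))
E
```

```text
hr [ 417.3 -335. ]
hf [ 525.5 -328.3]
rod1 [ 719.4 -315. ]
jar lid [ 525.1 -422.7]
yel1 [ 522.6 -142.1]
yel2 [527.6 -71.3]
yel3 [627.5 -52.4]
yel4 [ 610.5 -138.8]
ymid [ 568.5 -107.5]
blue1 [540.1 -45. ]
blue2 [545.4  42.8]
blue3 [639.3  63.2]
blue4 [630.4 -32.2]
bmid [5.837e+02 4.000e-01]
[ 18.304459   -13.14073804 469.59246825 483.47006767] [-1.6  1.   1.4 -0.4  0.2 -0.   0.  -0.6]
```

Emit:
{"fn": "apply_moves", "kwargs": {
  "plan": "0.8 0 -4.7 0 0 8 0; 0.8 0 -4.7 0 0 8 0; 0 0 0 0 0 0 0"
}}

```text
clock: 16.7
eef_pos: [515.1, -417.8, 175.0]
tcp_rot: [-1.562, 0.297, 0.073]
contact_force: [-0.5, -0.6, -1.3]
opening: 1.002
```

```bash
python3 - <<'E'
from h import *
s=r.sense();print(s["qpos"].tolist(),s["eef_pos"].tolist(),s["tcp_rot"].tolist())
E
```

```text
[-0.5935015626965191, 0.5942518350223366, 1.413060356202397, -0.178705968627668, 1.378610618386519, -2.180703709305124] [515.0704542379481, -417.8079561006988, 175.0455332873395] [-1.5623282436650223, 0.29717527697187096, 0.0734782050874454]
```

```bash
cat > fk.py <<'E'
import numpy as np
from scipy.spatial.transform import Rotation as Ro
from scipy.optimize import least_squares
d=[([1.185616,.353637,1.634153,0,1.155199,-.002405],[233.25,579.32,230.56],[-1.57219,0,-.38278]),
([-.591907,.320177,1.688498,-.003757,1.130149,-2.242642],[500.28,-335.94,227.96],[-1.57518,0,.081536]),
([-.55784,.592248,1.844445,-.000181,.702907,-2.200565],[504.33,-312.95,8.24],[-1.572065,-.00154,.072068]),
([-.582905,.355102,1.73417,.000798,1.041843,-2.225474],[503.09,-329.62,188.21],[-1.576626,-.008733,.071398]),
([-.593502,.594252,1.41306,-.178706,1.378611,-2.180704],[515.07,-417.81,175.05],[-1.562328,.297175,.073478])]
def fk(q,x,sg=(1,1)):
    a,h,L2,L3,D=x; Z=lambda t:Ro.from_euler('z',t); Y=lambda t:Ro.from_euler('y',t)
    R1=Z(q[0]);R2=R1*Y(q[1]);R3=R2*Y(q[2]);R5=R3*Z(sg[0]*q[3])*Y(q[4]);R6=R5*Z(sg[1]*q[5])
    p=R1.apply([a,0,h])+R2.apply([0,0,L2])+R3.apply([0,0,L3])+R6.apply([0,0,D])
    return p,R6
def fit(sg):
    e=lambda x:np.concatenate([fk(q,x,sg)[0]-p for q,p,_ in d])
    return least_squares(e,[0,250,470,480,260])
C=fk(d[0][0],[0]*5)[1].inv()*Ro.from_euler('xyz',d[0][2])
if __name__=="__main__":
  for sg in((1,1),(1,-1),(-1,1),(-1,-1)):
    o=fit(sg);C=fk(d[0][0],o.x,sg)[1].inv()*Ro.from_euler('xyz',d[0][2])
    print(sg,o.x.round(1),abs(o.fun).max().round(1),[((fk(q,o.x,sg)[1]*C).inv()*Ro.from_euler('xyz',t)).magnitude().round(3) for q,_,t in d])
E
python3 fk.py
```

```text
Traceback (most recent call last):
  File "fk.py", line 21, in <module>
    print(sg,o.x.round(1),abs(o.fun).max().round(1),[((fk(q,o.x,sg)[1]*C).inv()*Ro.from_euler('xyz',t)).magnitude().round(3) for q,_,t in d])
                                                     ^^^^^^^^^^^^^^^^^^^^^^^^^^^^^^^^^^^^^^^^^^^^^^^^^^^^^^^^^^^^^^^^^^^^
AttributeError: 'float' object has no attribute 'round'
```

Emit:
{"fn": "apply_moves", "kwargs": {
  "plan": "0 -1.5 0 0 0 -8.5 0; 0 -1.5 0 0 0 -8.5 0; 0 0 0 0 0 0 0"
}}

```text
clock: 17.0
eef_pos: [521.9, -415.6, 194.2]
tcp_rot: [-1.554, -0.0, 0.072]
contact_force: [-0.0, -0.0, 0.1]
opening: 0.995
```

```bash
sed -i 's/\.magnitude()\.round(3)/.magnitude()*1000\/\/1/' fk.py; python3 fk.py
```

```text
(1, 1) [  6.3 250.1 498.  484.7 289.9] 8.9 [0.0, 0.0, 0.0, 0.0, 0.0]
(1, -1) [  6.3 250.1 498.  484.7 289.9] 8.9 [0.0, 1802.0, 1886.0, 1837.0, 1926.0]
(-1, 1) [ 94.6  40.1 331.5 446.1 -52.9] 57.6 [0.0, 7.0, 0.0, 1.0, 357.0]
(-1, -1) [ 94.6  40.1 331.5 446.1 -52.9] 57.6 [0.0, 1799.0, 1886.0, 1837.0, 1880.0]
```

Emit:
{"fn": "apply_moves", "kwargs": {
  "plan": "0.4 0 -0.8 -1 0 0 0; 0 4 0 0 0 0 0; 0 3 0 0 0 0 0; 0 0 0 0 0 0 0; 0 0 0 0 0 0 0"
}}

```text
clock: 17.5
eef_pos: [527.1, -423.3, 119.7]
tcp_rot: [-1.574, 0.01, 0.073]
contact_force: [-0.2, 0.0, 0.5]
opening: 1.002
```

Emit:
{"fn": "apply_moves", "kwargs": {
  "plan": "0 4 0 0 0 0 0; 0 3 0 0 0 -0.5 0; 0 1.8 0 0 0 0 0; 0 0 0 0 0 0 0; 0 0 0 0 0 0 0"
}}

```text
clock: 18.0
eef_pos: [532.3, -426.0, 35.4]
tcp_rot: [-1.581, -0.002, 0.076]
contact_force: [-0.0, -0.8, 0.4]
opening: 1.001
```

Emit:
{"fn": "apply_moves", "kwargs": {
  "plan": "-0.6 0.8 0.1 0 0 0 0; 0 0 0 0 0 0 0; 0 0 0 0 0 0 0.5; 0 0 0 0 0 0 1; 0 0 0 0 0 0 1; 0 0 0 0 0 0 1; 0 0 0 0 0 0 1; 0 0 0 0 0 0 1",
  "squeeze": 60
}}

```text
clock: 18.8
eef_pos: [528.3, -427.6, 32.5]
tcp_rot: [-1.586, -0.007, 0.076]
contact_force: [0.3, 0.0, -0.4]
opening: 0.476
```

```bash
cat > ik.py <<'E'
from fk import *
X=fit((1,1)).x
lo=np.array([-2.63,-.92,.06,-1.3,0,-3.02]);hi=np.array([2.63,2.1,2.66,4.44,2.69,3.02])
def pose(q): p,R=fk(q,X); return p,(R*C)
def ik(P,R,seeds):
    best=[]
    for s in seeds:
        def e(q):
            p,r=pose(q); return np.r_[(p-P)/10,(R.inv()*r).as_rotvec()*10]
        o=least_squares(e,np.clip(s,lo+.01,hi-.01),bounds=(lo,hi))
        if np.abs(o.fun).max()<.05 and not any(np.allclose(o.x,b,atol=.05) for b in best): best.append(o.x)
    return best
def horiz(psi,tilt=0):
    p=np.array([np.cos(psi),np.sin(psi),0]);x=np.array([0,0,-1.]);z=np.cross(x,p)
    return Ro.from_matrix(np.c_[x,p,z])
E
python3 - <<'E'
from ik import *
rng=np.random.default_rng(0)
seeds=[[.7,.5,1.7,a,b,c] for a in(-1,.5,1.6,3.1,4.2) for b in(.6,1.6) for c in(-2,0,2)]
for T in([430,300],):
  for deg in range(0,360,30):
    psi=np.radians(deg);p=np.array([np.cos(psi),np.sin(psi),0])
    for q in ik(np.r_[T,88]+16*p,horiz(psi),seeds):
        R1=Ro.from_euler('z',q[0]);R2=R1*Ro.from_euler('y',q[1]);el=R1.apply([X[0],0,X[1]])+R2.apply([0,0,X[2]])
        print(deg,q.round(2),"elbow",el.round(0))
E
```

```text
0 [ 1.09  0.87  2.37  4.23  1.62 -1.48] elbow [179. 344. 570.]
30 [ 0.7   0.93  2.53  3.33  1.89 -1.51] elbow [309. 262. 548.]
60 [ 0.21  0.89  2.45  2.3   1.7  -1.72] elbow [384.  82. 564.]
90 [ 0.06  0.87  2.18  1.63  1.57 -1.48] elbow [387.  23. 571.]
120 [ 0.11  0.94  1.86  1.18  1.71 -1.26] elbow [405.  45. 545.]
150 [ 0.24  1.04  1.56  0.84  1.95 -1.17] elbow [423. 103. 502.]
180 [ 0.4   1.13  1.32  0.5   2.2  -1.26] elbow [420. 179. 462.]
210 [ 0.58  1.18  1.21  0.08  2.32 -1.52] elbow [390. 255. 442.]
240 [ 0.76  1.15  1.27 -0.38  2.26 -1.82] elbow [335. 317. 452.]
270 [ 0.93  1.07  1.47 -0.74  2.04 -1.96] elbow [266. 355. 488.]
300 [ 1.07  0.97  1.76 -1.06  1.78 -1.93] elbow [200. 366. 532.]
```

Emit:
{"fn": "apply_moves", "kwargs": {
  "plan": "0 -3 0 0 0 0 1; 0 -4 0 0 0 0 1; 0 -3 0 0 0 0 1; -0.7 0 4 0 0 0 1; -0.7 0 4.5 0 0 0 1; -0.7 0 4.5 0 0 0 1; -0.7 0 4.5 0 0 0 1; -0.7 0 4.5 0 0 0 1; -0.7 0 4.5 0 0 0 1; -0.7 0 4.5 0 0 0 1; -0.7 0 4.5 0 0 0 1; -0.7 0 4.5 0 0 0 1; -0.7 0 4.5 0 0 0 1; -0.7 0 4.5 0 0 0 1; -0.7 0 4.5 0 0 0 1; -0.7 0 4.5 0 0 0 1; -0.7 0 4.5 0 0 0 1; -0.7 0 4.5 0 0 0 1; -0.7 0 3 0 0 0 1; 0 0 0 0 0 0 1"
}}

```text
clock: 20.8
eef_pos: [356.6, 288.6, 123.4]
tcp_rot: [-1.584, -0.015, 0.072]
contact_force: [0.1, -0.1, -2.0]
opening: 0.472
```

Emit:
{"fn": "apply_moves", "kwargs": {
  "plan": "0 0 4 0 0 0.4 1; -0.3 0 4 0 0 0 1; 0 0 3 0 0 0 1; 0 1 0 0 0 0 1; 0 2 0 0 0 0 1; 0 1.5 0 0 0 0 1; 0 0 0 0 0 0 1; 0 0 0 0 0 0 1"
}}

```text
clock: 21.6
eef_pos: [345.6, 396.4, 74.0]
tcp_rot: [-1.588, -0.006, 0.073]
contact_force: [-0.4, -0.4, -1.4]
opening: 0.475
```

Emit:
{"fn": "apply_moves", "kwargs": {
  "plan": "0 1 0 0 0 0 1; 0 0.3 0 0 0 0 1; 0 0 0 0 0 0 1"
}}

```text
clock: 21.9
eef_pos: [346.7, 395.4, 61.4]
tcp_rot: [-1.587, -0.007, 0.072]
contact_force: [0.9, -0.2, -2.5]
opening: 0.474
```

Emit:
{"fn": "apply_moves", "kwargs": {
  "plan": "0 0.2 0 0 0 0 1; 0 0.1 0 0 0 0 1; 0 0 0 0 0 0 1"
}}

```text
clock: 22.2
eef_pos: [347.0, 395.6, 58.7]
tcp_rot: [-1.587, -0.008, 0.072]
contact_force: [-0.5, 0.7, -1.8]
opening: 0.475
```

Emit:
{"fn": "apply_moves", "kwargs": {
  "plan": "0 0.1 0 0 0 0 1; 0 0 0 0 0 0 0.5; 0 0 0 0 0 0 0; 0 0 0 0 0 0 0; 0 0 0 0 0 0 0; 0 -2 0 0 0 0 0; 0 -4 0 0 0 0 0; 0 -4 0 0 0 0 0; 0 -4 0 0 0 0 0; 1.9 -0.5 -4.5 0 0 0 0; 1.9 0 -4.5 0 0 0 0; 1.9 0 -4.5 0 0 0 0; 1.9 0 -4.5 0 0 0 0; 1.9 0 -4.5 0 0 0 0; 1.9 0 -4.5 0 0 0 0; 1.9 0 -4.5 0 0 0 0; 1.9 0 -4.5 0 0 0 0; 1.9 0 -4.5 0 4.1 0 0; 1.9 0 -4 0 0 0 0; 0 0 0 0 0 0 0"
}}

```text
clock: 24.2
eef_pos: [573.9, -44.1, 222.1]
tcp_rot: [-1.582, -0.021, 0.004]
contact_force: [-0.2, 0.5, -0.5]
opening: 0.998
```

```bash
python3 - <<'E'
from h import *
s=r.sense();print(s["eef_pos"],s["tcp_rot"],s["contact_force"],s["opening"])
p=np.r_[s["eef_pos"],s["tcp_rot"]]; np.save("w3.npy",p)
w=r.grab_frame("wrist");a=r.grab_frame("scene")
cv2.imwrite("pics/w3.png",np.vstack([w,cv2.resize(a[130:250,200:520],None,fx=2,fy=1.66)]))
E
```

```text
[573.86270449 -44.12651974 222.09225113] [-1.58231416 -0.02145167  0.00428143] [-0.2447575   0.45233254 -0.50718727] 0.9975411029320054
```

View pics/w3.png

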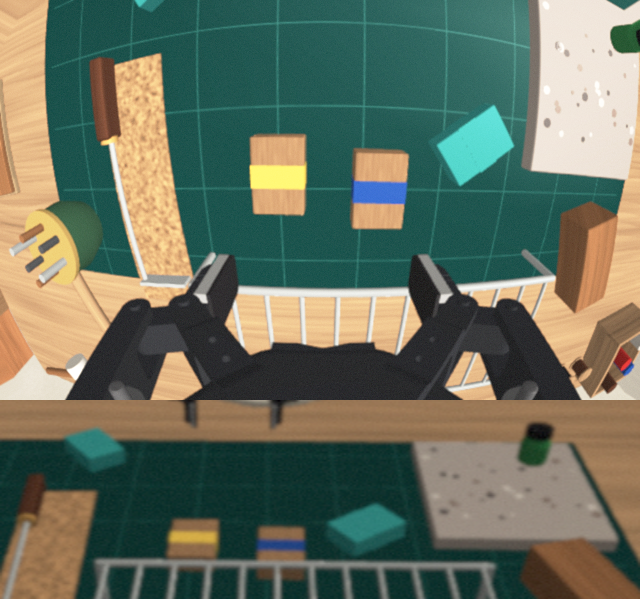

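The wrist view shows yellow top corners (251,137)-(305,213) and blue (354,152)-(405,228), and the jar stands upright on the slab.

```bash
python3 - <<'E'
from h import *
p=np.load("w3.npy");s=dict(eef_pos=p[:3],tcp_rot=p[3:])
for n,c in(("yel",[(251,138),(305,138),(304,213),(252,212)]),("blue",[(354,152),(408,155),(405,228),(353,227)])):
    P=np.array([wr2w(u,v,32,s)[:2] for u,v in c]);print(n,P.tolist(),P.mean(0),np.arctan2(*(P[3]+P[2]-P[0]-P[1])[::-1]))
from ik import *
seeds=[[.3,.9,2.2,1.6,1.5,-1.5],[.1,.9,2,1.2,1.7,-1.3]]
T=[490,380]
from math import pi
for tilt in (0,30,60,90):
  # tilt from down to horizontal +y, camera toward +y ; yaw -pi/2
  R0=Ro.from_euler('xyz',[-pi/2,0,-pi/2]); R=R0*Ro.from_rotvec([0,0,np.radians(tilt)])
  print(tilt,R.as_matrix()[:,1].round(2),R.as_matrix()[:,0].round(2),[q.round(2) for q in ik(np.array([490,396,180 if tilt<90 else 88]),R,seeds+[[.7,.5,1.7,0,1,0]])])
for T in([490,396,88],[400,316,88]): print([q.round(2) for q in ik(np.array(T),horiz(pi/2),seeds)])
E
```

```text
yel [[534.3, -123.2], [535.2, -64.0], [620.7, -66.2], [620.2, -127.1]] [577.6   -95.125] -0.035574250548576304
blue [[550.0, -11.3], [551.9, 49.0], [639.2, 52.9], [637.8, -9.6]] [594.725  20.25 ] 0.03197082745211222
0 [ 0.  0. -1.] [ 0. -1.  0.] [array([0.68, 0.41, 1.67, 0.  , 1.06, 0.68])]
30 [ 0.    0.5  -0.87] [ 0.   -0.87 -0.5 ] [array([0.47, 0.32, 1.9 , 0.68, 0.79, 0.02])]
60 [-0.    0.87 -0.5 ] [ 0.   -0.5  -0.87] [array([ 0.29,  0.42,  2.05,  1.43,  1.  , -0.78])]
90 [-0.  1. -0.] [ 0. -0. -1.] [array([ 0.21,  0.9 ,  2.02,  1.78,  1.52, -1.36])]
[array([ 0.21,  0.9 ,  2.02,  1.78,  1.52, -1.36])]
[array([ 0.07,  0.87,  2.24,  1.64,  1.57, -1.54])]
```

Emit:
{"fn": "apply_moves", "kwargs": {
  "plan": "-0.7 0 -2.5 0.6 2.2 1.2 0; -0.7 0 -2.6 0 0 0 0; 0 4 0 0 0 0 0; 0 4 0 0 0 0 0; 0 4 0 0 0 0 0; 0 4 0 0 0 0 0; 0 0 0 0 0 0 0; 0 0 0 0 0 0 0"
}}

```text
clock: 25.1
eef_pos: [554.7, -82.0, 60.4]
tcp_rot: [-1.567, -0.0, -0.024]
contact_force: [0.8, 0.3, 0.2]
opening: 0.999
```

Emit:
{"fn": "apply_moves", "kwargs": {
  "plan": "0.4 0 -1.3 0 0.5 0 0; 0 2 0 0 0 0 0; 0 1.5 0 0 0 0 0; 0 0 0 0 0 0 0; 0 0 0 0 0 0 0"
}}

```text
clock: 25.6
eef_pos: [565.2, -96.9, 33.3]
tcp_rot: [-1.569, -0.013, -0.031]
contact_force: [-0.2, -0.3, 0.2]
opening: 1.001
```

Emit:
{"fn": "apply_moves", "kwargs": {
  "plan": "-0.4 1.5 0.2 0 0 0.4 0; 0 1.2 0 0 0 0.2 0; 0 0.5 0 0 0 0 0; 0 0 0 0 0 0 0; 0 0 0 0 0 0 0"
}}

```text
clock: 26.1
eef_pos: [562.1, -94.8, -0.0]
tcp_rot: [-1.57, -0.003, -0.031]
contact_force: [-0.2, -0.2, -0.1]
opening: 0.998
```

Emit:
{"fn": "apply_moves", "kwargs": {
  "plan": "0 0 0 0 0 0 0.3; 0 0 0 0 0 0 0.6; 0 0 0 0 0 0 1; 0 0 0 0 0 0 1; 0 0 0 0 0 0 1; 0 0 0 0 0 0 1; 0 0 0 0 0 0 1",
  "squeeze": 70
}}

```text
clock: 26.8
eef_pos: [562.5, -94.9, 0.9]
tcp_rot: [-1.57, -0.004, -0.031]
contact_force: [0.5, 0.5, -1.3]
opening: 0.691
```

Emit:
{"fn": "apply_moves", "kwargs": {
  "plan": "0 -2 0 0 0 0 1; 0 -4 0 0 0 0 1; 0 -5 0 0 0 0 1; 0 -5 0 0 0 0 1; 0 -4 0 0 0 0 1; 0 0 0 0 8 0 1; 0 0 0 0 8 0 1; 0 0 0 0 8 0 1; 0 0 0 0 8 0 1; 0 0 0 0 8 0 1; 0 0 0 0 8 0 1; 0 0 0 0 8 0 1; 0 0 0 0 8 0 1; 0 0 0 0 8 0 1; 0 0 0 0 8 0 1; 0 0 0 0 8 0 1; 0 0 0 0 0 0 1"
}}

```text
clock: 28.5
eef_pos: [559.0, -94.5, 208.5]
tcp_rot: [-1.57, 0.002, -1.63]
contact_force: [-0.2, 0.3, -1.1]
opening: 0.691
```

Emit:
{"fn": "apply_moves", "kwargs": {
  "plan": "-3 0 -0.7 0 -3.3 0 1; -4.5 0 -0.7 0 0 0 1; -4.5 0 -0.7 0 0 0 1; -4.5 0 -0.7 0 0 0 1; -4.5 0 -0.7 0 0 0 1; -4.5 0 -0.7 0 0 0 1; -4.5 0 -0.7 0 0 0 1; -4.5 0 -0.7 0 0 0 1; -4.5 0 -0.7 0 0 0 1; -4.5 0 -0.7 0 0 0 1; 0 0 0 0 0 0 1; 0 0 0 0 0 0 1"
}}

```text
clock: 29.7
eef_pos: [478.1, 355.7, 208.6]
tcp_rot: [-1.566, 0.002, -1.516]
contact_force: [0.7, 0.6, -1.5]
opening: 0.689
```

Emit:
{"fn": "apply_moves", "kwargs": {
  "plan": "0 0 1 0 3 0 1; 0 0 0 0 0 8 1; 0 0 0 0 0 8 1; 0 0 0 0 0 8 1; 0 0 0 0 0 8 1; 0 0 0 0 0 8 1; 0 0 0 0 0 0 1; 0 0 0 0 0 0 1"
}}

```text
clock: 30.5
eef_pos: [491.2, 349.7, 209.0]
tcp_rot: [-1.547, 0.696, -1.547]
contact_force: [0.4, -0.1, -1.2]
opening: 0.689
```

```bash
cat > st.py <<'E'
from h import *
s=r.sense();print(s["qpos"].round(2),s["eef_pos"].round(1),s["contact_force"].round(1),round(s["opening"],3))
R=Ro.from_euler('xyz',s["tcp_rot"]); M=R.as_matrix();print(M.round(3))
T=Ro.from_matrix(np.array([[0,0,1],[0,1,0],[-1,0,0]]).astype(float)); print("turn to final (tool deg)",(R.inv()*T).as_rotvec(degrees=True).round(1))
E
python3 st.py
```

```text
[ 0.26  0.3   1.98  0.92  0.89 -0.37] [491.2 349.7 209. ] [ 0.4 -0.1 -1.2] 0.689
[[ 0.018  0.008  1.   ]
 [-0.767  0.641  0.009]
 [-0.641 -0.767  0.018]]
turn to final (tool deg) [ 0.   1.2 50.1]
```

Emit:
{"fn": "apply_moves", "kwargs": {
  "plan": "0 0 0 0 1.2 8 1; 0 0 0 0 0 8 1; 0 0 0 0 0 8 1; 0 0 0 0 0 8 1; 0 0 0 0 0 8 1; 0 0 0 0 0 8 1; 0 0 0 0 0 1 1; 0 0 0 0 0 0 1; 0 0 0 0 0 0 1"
}}

```text
clock: 31.4
eef_pos: [490.7, 354.2, 212.4]
tcp_rot: [-0.911, 1.553, -0.888]
contact_force: [1.0, -0.3, -0.5]
opening: 0.689
```

```bash
python3 st.py; python3 -c "
from h import *
a=r.grab_frame('scene')[100:260,300:560];b=r.grab_frame('side')[80:240,140:340]
cv2.imwrite('pics/t1.png',np.vstack([cv2.resize(a,(600,370)),cv2.resize(b,(600,480))])[:840])
cv2.imwrite('pics/t1.png',np.hstack([cv2.resize(a,(430,265)),cv2.resize(b,(331,265))]))"
```

```text
[ 0.02  0.77  2.05  1.56  1.56 -1.25] [490.7 354.2 212.4] [ 1.  -0.3 -0.5] 0.689
[[ 0.011 -0.023  1.   ]
 [-0.014  1.     0.023]
 [-1.    -0.014  0.011]]
turn to final (tool deg) [1.3 0.6 0.8]
```

View pics/t1.png

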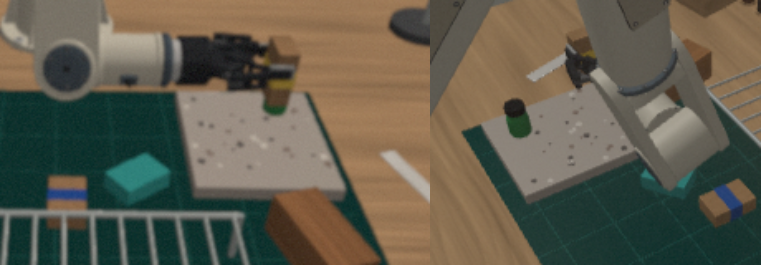

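Scene view: the box is upright, held horizontally by the gripper at (285,80), with the body above the slab and the wrist over the turquoise look-alike. I'll shift the placing toward the robot so the wrist stays clear of it.

```bash
python3 - <<'E'
from h import *
p=np.load("w3.npy");s=dict(eef_pos=p[:3],tcp_rot=p[3:])
print([wr2w(u,v,32,s)[:2] for u,v in((437,148),(494,106),(514,146),(460,186))],[wr2w(u,v,25,s)[:2] for u,v in((540,0),(534,165))])
E
```

```text
[array([542.6,  81.5]), array([488.6, 151.4]), array([533.6, 186. ]), array([586. , 115.7])] [array([336.4, 229. ]), array([556.6, 228.5])]
```

Emit:
{"fn": "apply_moves", "kwargs": {
  "plan": "0 0 -3 1.3 0.6 0.8 1; 0 0 -3.3 0 0 0 1; 4 0 0 0 0 0 1; 3 0 0 0 0 0 1; 0 0 0 0 0 0 1; 0 0 0 0 0 0 1"
}}

```text
clock: 32.1
eef_pos: [428.9, 355.2, 151.6]
tcp_rot: [-0.212, 1.544, -0.207]
contact_force: [-0.6, 0.0, -0.9]
opening: 0.689
```

```bash
python3 st.py
```

```text
[ 0.03  0.89  2.15  1.59  1.56 -1.5 ] [428.9 355.2 151.6] [-0.6  0.  -0.9] 0.689
[[ 0.026 -0.005  1.   ]
 [-0.005  1.     0.005]
 [-1.    -0.006  0.026]]
turn to final (tool deg) [0.3 1.5 0.3]
```

Emit:
{"fn": "apply_moves", "kwargs": {
  "plan": "2 0.6 0 0.3 1.5 0.3 1; 2 0 0 0 0 0 1; 1.2 0 0 0 0 0 1; 0 0 0 0 0 0 1; 0 0 0 0 0 0 1"
}}

```text
clock: 32.6
eef_pos: [432.8, 361.8, 107.2]
tcp_rot: [0.132, 1.559, 0.133]
contact_force: [0.3, -0.4, -0.9]
opening: 0.692
```

```bash
python3 st.py
```

```text
[ 0.04  1.    2.11  1.61  1.57 -1.55] [432.8 361.8 107.2] [ 0.3 -0.4 -0.9] 0.692
[[ 0.011 -0.001  1.   ]
 [ 0.002  1.     0.001]
 [-1.     0.002  0.011]]
turn to final (tool deg) [ 0.1  0.7 -0.1]
```

Emit:
{"fn": "apply_moves", "kwargs": {
  "plan": "1 0 -0.3 0 0.6 0 1; 0.5 0 0 0 0 0 1; 0 0 0 0 0 0 1; 0 0 0 0 0 0 1"
}}

```text
clock: 33.0
eef_pos: [430.2, 361.7, 93.3]
tcp_rot: [0.694, 1.568, 0.695]
contact_force: [-0.5, 0.1, -2.2]
opening: 0.689
```

Emit:
{"fn": "apply_moves", "kwargs": {
  "plan": "0.2 0 0 0 0 0 1; 0.2 0 0 0 0 0 1; 0 0 0 0 0 0 1"
}}

```text
clock: 33.3
eef_pos: [430.3, 361.7, 89.1]
tcp_rot: [0.721, 1.567, 0.722]
contact_force: [1.3, 0.1, -0.9]
opening: 0.69
```

Emit:
{"fn": "apply_moves", "kwargs": {
  "plan": "0.2 0 0 0 0 0 1; 0.1 0 0 0 0 0 1; 0 0 0 0 0 0 1"
}}

```text
clock: 33.6
eef_pos: [430.3, 361.7, 86.5]
tcp_rot: [0.938, 1.566, 0.939]
contact_force: [0.2, -0.7, 0.2]
opening: 0.691
```

```bash
python3 st.py; python3 -c "
from h import *
a=r.grab_frame('scene')[100:220,390:530];b=r.grab_frame('side')[90:210,150:290]
cv2.imwrite('pics/t2.png',np.hstack([cv2.resize(a,None,fx=2.8,fy=2.8,interpolation=2),cv2.resize(b,None,fx=2.8,fy=2.8,interpolation=2)]))"
```

```text
[ 0.04  1.04  2.1   1.61  1.57 -1.58] [430.3 361.7  86.5] [ 0.2 -0.7  0.2] 0.691
[[ 0.003 -0.001  1.   ]
 [ 0.004  1.     0.001]
 [-1.     0.004  0.003]]
turn to final (tool deg) [ 0.1  0.2 -0.2]
```

View pics/t2.png

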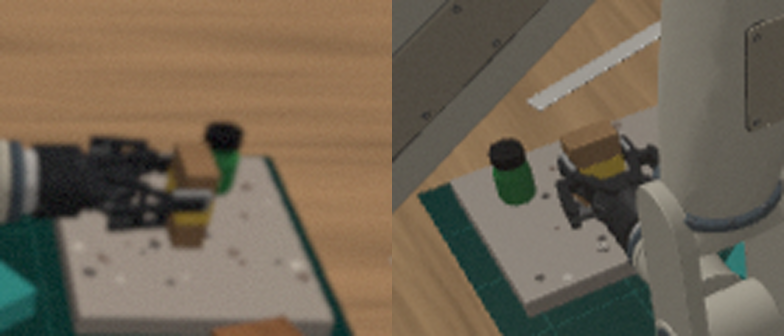

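```bash
python3 -c "
from h import *
for z in (22,25,28): print([((w2p('scene',[460,y,z])-[390,100])*2.8).round(0) for y in(330,362)])"
```

```text
[array([171., 252.]), array([203., 252.])]
[array([171., 249.]), array([203., 249.])]
[array([172., 247.]), array([204., 247.])]
```

Emit:
{"fn": "apply_moves", "kwargs": {
  "plan": "0.1 0 0 0 0 0 1; 0 0 0 0 0 0 1; 0 0 0 0 0 0 1"
}}

```text
clock: 34.0
eef_pos: [430.3, 361.7, 86.5]
tcp_rot: [1.034, 1.564, 1.035]
contact_force: [0.1, -0.1, 0.3]
opening: 0.695
```

Emit:
{"fn": "apply_moves", "kwargs": {
  "plan": "0 0 0 0 0 0 0.25; 0 0 0 0 0 0 0.2; 0 0 0 0 0 0 0.1; 0 0 0 0 0 0 0; 0 0 0 0 0 0 0; 0 0 0 0 0 0 0; 0 -1 0 0 0 0 0; 0 -2 0 0 0 0 0; 0 -3 0 0 0 0 0; 0 -4 0 0 0 0 0; 0 -2 0 0 0 0 0; 0 0 0 0 0 0 0"
}}

```text
clock: 35.2
eef_pos: [429.5, 235.6, 85.2]
tcp_rot: [0.767, 1.565, 0.771]
contact_force: [0.9, 0.5, 0.1]
opening: 0.999
```

```bash
python3 st.py; python3 -c "
from h import *
a=r.grab_frame('scene')[100:260,260:530];b=r.grab_frame('side')[90:210,150:290]
cv2.imwrite('pics/t3.png',np.hstack([cv2.resize(a,None,fx=1.8,fy=1.8,interpolation=2),cv2.resize(b,(300,288),interpolation=2)]))"
```

```text
[-0.25  1.04  2.07  1.32  1.58 -1.55] [429.5 235.6  85.2] [0.9 0.5 0.1] 0.999
[[ 0.004 -0.004  1.   ]
 [ 0.004  1.     0.004]
 [-1.     0.004  0.004]]
turn to final (tool deg) [ 0.2  0.2 -0.2]
```

View pics/t3.png

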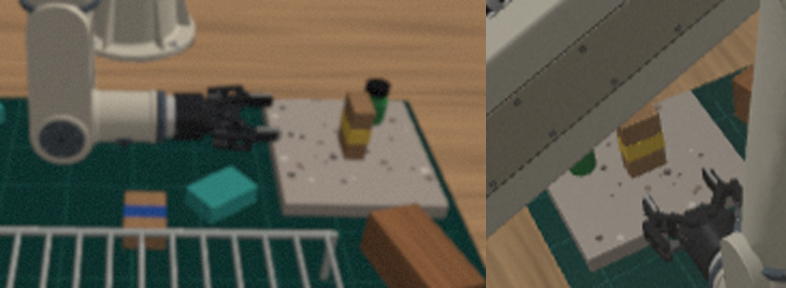

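Yellow stands on the slab at (355,130) in the crop, and the blue box is still at (145,215), in front of the rack. I'm going for blue now.

Emit:
{"fn": "apply_moves", "kwargs": {
  "plan": "-4 0 0 0 0 0 0; -5 0 0 0 0 0 0; -4 0 0 0 0 0 0; 0 0 0 0 0 -8.5 0; 0 0 0 0 0 -8.5 0; 0 0 0 0 0 -8.5 0; 0 0 0 0 0 -8.5 0; 0 0 0 0 0 -8.5 0; 0 0 0 0 0 -8.5 0; 0 0 0 0 0 -8.5 0; 0 0 0 0 0 -8.5 0; 0 0 0 0 0 -8.5 0; 0 0 0 0 0 -8.5 0; 0 0 0 0 0 -5 0; 0 0 0 0 0 0 0"
}}

```text
clock: 36.8
eef_pos: [418.2, 252.2, 222.0]
tcp_rot: [-1.564, 0.003, -1.55]
contact_force: [-0.6, -0.4, -0.4]
opening: 1.002
```

```bash
python3 st.py; python3 -c "
from h import *
print(r.sense()['tcp_rot'])
cv2.imwrite('pics/s9.png',r.grab_frame('scene'))
a=cv2.imread('pics/s9.png').astype(int)
for n,m in (('blue',(a[...,0]>a[...,2]*2)&(a[...,0]>a[...,1]*1.5)&(a[...,0]>90)),('yel',(a[...,2]>a[...,0]*3)&(a[...,1]>a[...,0]*2.2)&(a[...,2]>120))):
  v,u=np.nonzero(m[150:310,230:500]); print(n,len(u),u.mean()+230,v.mean()+150,p2w('scene',u.mean()+230,v.mean()+150,32))"
```

```text
[ 0.54  0.15  1.93 -0.    1.06  0.52] [418.2 252.2 222. ] [-0.6 -0.4 -0.4] 1.002
[[ 0.021  0.006  1.   ]
 [-1.     0.003  0.021]
 [-0.003 -1.     0.006]]
turn to final (tool deg) [ 0.7  1.2 89.8]
[-1.56430916  0.00278019 -1.54953578]
blue 114 340.0175438596491 216.93859649122805 [593.4  16.   32. ]
yel 31 459.0322580645161 175.38709677419354 [403.6 362.5  32. ]
```

Emit:
{"fn": "apply_moves", "kwargs": {
  "plan": "0 0 0 0 -8.2 0 0; 0 0 0 0 -8.2 0 0; 0 0 0 0 -8.2 0 0; 0 0 0 0 -8.2 0 0; 0 0 0 0 -8.2 0 0; 0 0 0 0 -8.2 0 0; 0 0 0 0 -8.2 0 0; 0 0 0 0 -8.2 0 0; 0 0 0 0 -8.2 0 0; 0 0 0 0 -8.2 0 0; 0 0 0 0 -6 0 0; 2.5 0 -4 0 0 0 0; 2.5 0 -4 0 0 0 0; 2.5 0 -4 0 0 0 0; 2.5 0 -4 0 0 0 0; 2.5 0 -4 0 0 0 0; 2.5 0 -3.5 0 0 0 0; 0 0 0 0 0 0 0; 0 0 0 0 0 0 0"
}}

```text
clock: 38.75
eef_pos: [564.7, 11.5, 196.4]
tcp_rot: [-1.517, 0.024, 0.06]
contact_force: [0.7, 0.4, -0.6]
opening: 0.996
```

Emit:
{"fn": "apply_moves", "kwargs": {
  "plan": "1.2 0 0.8 -3.1 1.6 -1.4 0; 0 3 0 0 0 0 0; 0 0 0 0 0 0 0; 0 0 0 0 0 0 0"
}}

```text
clock: 39.15
eef_pos: [572.5, 22.0, 165.8]
tcp_rot: [-1.567, 0.001, 0.03]
contact_force: [0.3, 0.5, -0.0]
opening: 0.998
```

```bash
python3 -c "
from h import *
s=r.sense();print(s['eef_pos'],s['tcp_rot']);a=r.grab_frame('wrist');cv2.imwrite('pics/w4.png',a);a=a.astype(int)
m=((a[...,0]>a[...,2]*1.8)&(a[...,0]>a[...,1]*1.4)&(a[...,0]>90)).astype('uint8')[:300]
n,l,st,c=cv2.connectedComponentsWithStats(m);i=1+st[1:,4].argmax();print(st[i],c[i],wr2w(*c[i],32,s))
v,u=np.nonzero(l==i);print([wr2w(x,y,32,s)[:2] for x,y in cv2.boxPoints(cv2.minAreaRect(np.c_[u,v].astype('float32')))])"
```

```text
[572.52188805  21.96939589 165.81457683] [-1.56662710e+00  1.34651221e-03  3.02851757e-02]
[ 285  200   66   28 1589] [317.10698553 213.33039648] [594.9  19.2  32. ]
[array([607.8, -12.2]), array([582.5, -11.2]), array([582.8,  49.9]), array([608.1,  50.6])]
```

Emit:
{"fn": "apply_moves", "kwargs": {
  "plan": "0.4 4 -0.3 0 0 0 0; 0 4 0 0 0 0 0; 0 3 0 0 0 0 0; 0 1.5 0 0 0 0 0; 0 0 0 0 0 0 0; 0 0 0 0 0 0 0"
}}

```text
clock: 39.8
eef_pos: [580.1, 20.9, 44.8]
tcp_rot: [-1.564, -0.008, 0.031]
contact_force: [-0.1, -0.2, 1.1]
opening: 1.0
```

Emit:
{"fn": "apply_moves", "kwargs": {
  "plan": "-0.3 2 -0.2 -0.4 0 0.4 0; 0 1.5 0 0 0 0 0; 0 0.6 0 0 0 0 0; 0 0 0 0 0 0 0; 0 0 0 0 0 0 0"
}}

```text
clock: 40.3
eef_pos: [579.7, 19.0, 4.5]
tcp_rot: [-1.571, -0.006, 0.032]
contact_force: [0.4, 0.2, -0.1]
opening: 1.003
```

Emit:
{"fn": "apply_moves", "kwargs": {
  "plan": "-0.3 0.3 0 0 0 0.2 0; 0 0 0 0 0 0 0.3; 0 0 0 0 0 0 0.6; 0 0 0 0 0 0 1; 0 0 0 0 0 0 1; 0 0 0 0 0 0 1; 0 0 0 0 0 0 1; 0 0 0 0 0 0 1",
  "squeeze": 70
}}

```text
clock: 41.1
eef_pos: [577.1, 18.9, 2.7]
tcp_rot: [-1.571, -0.004, 0.031]
contact_force: [0.8, 0.5, -1.8]
opening: 0.692
```

Emit:
{"fn": "apply_moves", "kwargs": {
  "plan": "0 -2 0 0 0 0 1; 0 -4 0 0 0 0 1; 0 -5 0 0 0 0 1; 0 -5 0 0 0 0 1; 0 -4 0 0 0 0 1; 0 0 0 0 8 0 1; 0 0 0 0 8 0 1; 0 0 0 0 8 0 1; 0 0 0 0 8 0 1; 0 0 0 0 8 0 1; 0 0 0 0 8 0 1; 0 0 0 0 8 0 1; 0 0 0 0 8 0 1; 0 0 0 0 8 0 1; 0 0 0 0 8 0 1; 0 0 0 0 8 0 1; 0 0 0 0 0 0 1"
}}

```text
clock: 42.8
eef_pos: [573.3, 18.9, 209.3]
tcp_rot: [-1.572, 0.0, -1.567]
contact_force: [1.3, 0.0, -1.0]
opening: 0.694
```

Emit:
{"fn": "apply_moves", "kwargs": {
  "plan": "-3.5 0 -2 0 0 0 1; -3.7 0 -2 0 0 0 1; -3.7 0 -2 0 0 0 1; -3.7 0 -2 0 0 0 1; -3.7 0 -2 0 0 0 1; -3.7 0 -2 0 0 0 1; -3.5 0 -2 0 0 0 1; 0 0 0 0 0 0 1; 0 0 0 0 0 8 1; 0 0 0 0 0 8 1; 0 0 0 0 0 8 1; 0 0 0 0 0 8 1; 0 0 0 0 0 8 1; 0 0 0 0 0 0 1; 0 0 0 0 0 0 1"
}}

```text
clock: 44.3
eef_pos: [426.2, 279.8, 210.1]
tcp_rot: [-1.541, 0.694, -1.488]
contact_force: [-0.1, -0.2, -1.3]
opening: 0.691
```

```bash
python3 st.py
```

```text
[ 0.14  0.2   2.11  0.88  0.97 -0.51] [426.2 279.8 210.1] [-0.1 -0.2 -1.3] 0.691
[[ 0.064 -0.023  0.998]
 [-0.766  0.64   0.064]
 [-0.64  -0.768  0.023]]
turn to final (tool deg) [ 2.8  2.8 50.1]
```

Emit:
{"fn": "apply_moves", "kwargs": {
  "plan": "0 0 0 2.8 2.8 7 1; 0 0 0 0 0 8 1; 0 0 0 0 0 8 1; 0 0 0 0 0 8 1; 0 0 0 0 0 8 1; 0 0 0 0 0 8 1; 0 0 0 0 0 2 1; 0 0 0 0 0 0 1; 0 0 0 0 0 0 1"
}}

```text
clock: 45.2
eef_pos: [425.7, 285.3, 210.6]
tcp_rot: [-0.351, 1.532, -0.322]
contact_force: [0.5, 0.2, -1.2]
opening: 0.694
```

```bash
python3 st.py
```

```text
[-0.13  0.75  2.17  1.41  1.59 -1.39] [425.7 285.3 210.6] [ 0.5  0.2 -1.2] 0.694
[[ 0.037 -0.029  0.999]
 [-0.012  1.     0.029]
 [-0.999 -0.013  0.037]]
turn to final (tool deg) [1.6 2.1 0.7]
```

Emit:
{"fn": "apply_moves", "kwargs": {
  "plan": "3 0.6 0.3 1.6 2.1 0.7 1; 4 0 0 0 0 0 1; 3 0 0 0 0 0 1; 0 0 0 0 0 0 1; 0 0 0 0 0 0 1"
}}

```text
clock: 45.7
eef_pos: [430.7, 294.0, 112.5]
tcp_rot: [-0.747, 1.554, -0.732]
contact_force: [-0.0, -1.0, -0.7]
opening: 0.693
```

```bash
python3 st.py
```

```text
[-0.11  0.97  2.11  1.44  1.57 -1.53] [430.7 294.  112.5] [-0.  -1.  -0.7] 0.693
[[ 0.012 -0.015  1.   ]
 [-0.011  1.     0.015]
 [-1.    -0.011  0.012]]
turn to final (tool deg) [0.9 0.7 0.6]
```

Emit:
{"fn": "apply_moves", "kwargs": {
  "plan": "1.2 0 0 0.8 0.7 0.6 1; 0.5 0 0 0 0 0 1; 0 0 0 0 0 0 1; 0 0 0 0 0 0 1"
}}

```text
clock: 46.1
eef_pos: [432.2, 294.4, 101.9]
tcp_rot: [-0.194, 1.562, -0.189]
contact_force: [0.2, 0.2, -2.0]
opening: 0.694
```

```bash
python3 st.py
```

```text
[-0.11  1.01  2.11  1.45  1.57 -1.55] [432.2 294.4 101.9] [ 0.2  0.2 -2. ] 0.694
[[ 0.009 -0.005  1.   ]
 [-0.002  1.     0.005]
 [-1.    -0.002  0.009]]
turn to final (tool deg) [0.3 0.5 0.1]
```

Emit:
{"fn": "apply_moves", "kwargs": {
  "plan": "0.5 0 -0.2 0 0.5 0 1; 0.4 0 0 0 0 0 1; 0.1 0 0 0 0 0 1; 0 0 0 0 0 0 1; 0 0 0 0 0 0 1"
}}

```text
clock: 46.6
eef_pos: [430.6, 294.3, 92.8]
tcp_rot: [-0.883, 1.568, -0.877]
contact_force: [-0.3, -0.4, -2.0]
opening: 0.691
```

Emit:
{"fn": "apply_moves", "kwargs": {
  "plan": "0.1 0 0 0 0 0 1; 0.1 0 0 0 0 0 1; 0 0 0 0 0 0 1"
}}

```text
clock: 46.9
eef_pos: [430.5, 294.3, 90.6]
tcp_rot: [-0.972, 1.568, -0.967]
contact_force: [0.2, -0.0, -1.7]
opening: 0.695
```

Emit:
{"fn": "apply_moves", "kwargs": {
  "plan": "0.1 0 0 0 0 0 1; 0.1 0 0 0 0 0 1; 0 0 0 0 0 0 1"
}}

```text
clock: 47.2
eef_pos: [430.5, 294.2, 89.2]
tcp_rot: [-0.045, 1.569, -0.04]
contact_force: [-0.5, -0.8, -1.2]
opening: 0.691
```

Emit:
{"fn": "apply_moves", "kwargs": {
  "plan": "0.1 0 0 0 0 0 1; 0 0 0 0 0 0 1; 0 0 0 0 0 0 1"
}}

```text
clock: 47.5
eef_pos: [430.5, 294.2, 89.2]
tcp_rot: [0.774, 1.568, 0.779]
contact_force: [-0.8, -0.3, -0.1]
opening: 0.691
```

Emit:
{"fn": "apply_moves", "kwargs": {
  "plan": "0.1 0 0 0 0 0 1; 0 0 0 0 0 0 0.25; 0 0 0 0 0 0 0.2; 0 0 0 0 0 0 0.1; 0 0 0 0 0 0 0; 0 0 0 0 0 0 0; 0 0 0 0 0 0 0; 0 -1 0 0 0 0 0; 0 -2 0 0 0 0 0; 0 -3 0 0 0 0 0; 0 -4 0 0 0 0 0; 0 -4 0 0 0 0 0; 0 -4 0 0 0 0 0; 0 0 0 0 0 0 0"
}}

```text
clock: 48.9
eef_pos: [430.1, 104.7, 86.9]
tcp_rot: [-0.086, 1.568, -0.077]
contact_force: [0.5, -0.3, -0.4]
opening: 0.999
```

```bash
python3 st.py; python3 -c "
from h import *
a=r.grab_frame('scene')[100:280,140:530];b=r.grab_frame('side')[90:330,150:450]
cv2.imwrite('pics/f1.png',np.vstack([cv2.resize(a,(650,300),interpolation=2),cv2.resize(b,(375,300),interpolation=2) if 0 else np.hstack([cv2.resize(b,(375,300),interpolation=2),np.zeros((300,275,3),'uint8')])]))"
```

```text
[-0.51  1.03  1.98  1.06  1.63 -1.46] [430.1 104.7  86.9] [ 0.5 -0.3 -0.4] 0.999
[[ 0.002 -0.009  1.   ]
 [-0.     1.     0.009]
 [-1.    -0.     0.002]]
turn to final (tool deg) [0.5 0.1 0. ]
```

View pics/f1.png

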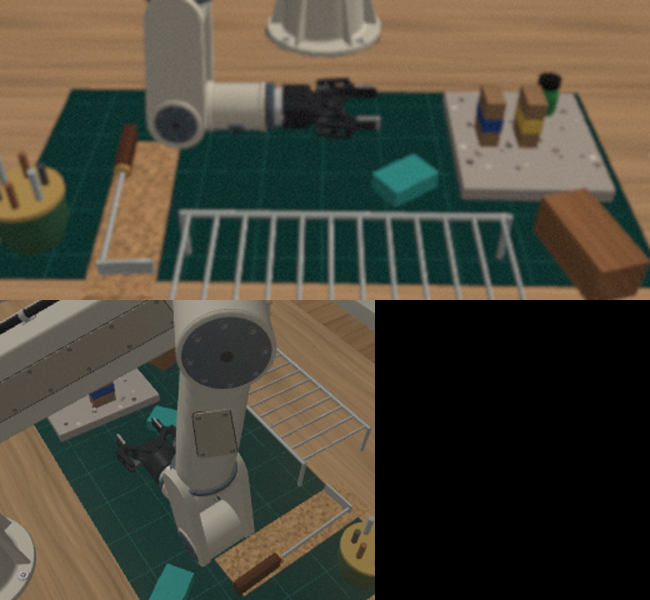

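Emit:
{"fn": "apply_moves", "kwargs": {
  "plan": "-4 0 0 0 0 0 0; -4 0 0 0 0 0 0; 0 0 0 0 0 0 0; 0 0 0 0 0 0 0; 0 0 0 0 0 0 0"
}}

```text
clock: 49.5
eef_pos: [426.0, 112.5, 167.8]
tcp_rot: [2.584, 1.563, 2.6]
contact_force: [-0.3, -0.1, -0.2]
opening: 0.997
```

```bash
python3 -c "
from h import *
a=r.grab_frame('scene')[90:290,140:540];cv2.imwrite('pics/f2.png',cv2.resize(a,None,fx=2,fy=2,interpolation=2))
for n,P in (('blue foot',[460,281,25]),('yel foot',[460,347,25]),('slab left edge',[430,229,25])): print(n,(w2p('scene',P)-[140,90])*2)"
```

```text
blue foot [587.4 197.6]
yel foot [634.4 198.2]
slab left edge [547.6 184.6]
```

View pics/f2.png

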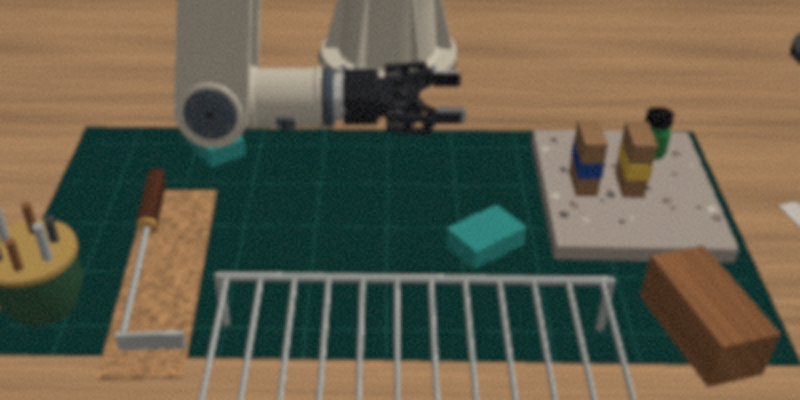

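The blue (587,160) and yellow (635,160) boxes stand upright on the slab, the jar at (658,135) stands behind them, the hook lies on its strip and the arm is clear. I'm handing in.

```bash
python3 -c "
from rig import r
print(r.sign_off())"
```

```text
the job is handed in; nothing more can be done
None
```

The job is done and handed in at about 50 s of the 210 s allowed. The yellow and blue boxes were the only ones under the rack. I pulled both fully clear with the hook, then laid the hook back within about 2 mm of where it was found. Both boxes now stand on their end faces on the slab, and the green jar stands upright beside them. I saw no red box or orange jar in any view.

- **Last checks:** The final scene picture shows both boxes and the jar upright and apart. The rack is empty, and the pot, beam and turquoise look-alikes look undisturbed. The arm touches nothing.
- **Margins:** The blue box is about 30 mm in from the slab's right-hand edge, by the wrist camera. The jar's position is the one I released it at; I did not measure it again from the pictures.
- **What disagreed:** After its pull, the blue box lay about 20 mm to the right of where I expected, possibly the knock you mentioned. I measured it again before gripping. The side and scene cameras differed by several mm on positions.

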